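# Close a carver's drilling jig: hook the cover on the bar, find the pin, press and hold

## Robot

A 7-joint arm with a two-finger parallel gripper is mounted at the origin on the work surface. World frame = base frame: x ahead of the robot, y to its left, z up, the work surface at z = 0. Lengths are in m, angles in rad, forces in N, time in s.
With the tool pointing down it reaches from about 0.4 to 0.75 m from the base axis. Payload 19.5 kg.
Tool frame: the origin (TCP) lies midway between the tips of the shut fingers; the grasp point (between the pads) lies 19 mm behind it (env.grip_depth is the z of the grasp point in the tool frame, in m); z points along the fingers, y is the line along which they close (so a half turn about z gives the same grasp; the last joint's range is limited). The gripper opens to 85 mm and grips with 20 to 120 N. Pads are 22 mm wide; open, the fingers measure 114 mm over their backs; the gripper's body (76 mm by 85 mm) begins 54 mm behind the grasp point. The pads swing forward as they close: fully open they stand 13 mm farther back than shut.
Start: joints at [-1.386, 0.707, -0.028, 1.485, 0.022, 0.951, -0.075], TCP at [0.129, 0.56, 0.231] pointing down, gripper open.
Joint ranges: [-2.71, 2.71], [-0.32, 2.16], [-1.57, 1.52], [0, 2.45], [-1.46, 4.6], [0, 2.02], [-2.83, 2.83]. Speed limits (rad/s): [1.89, 1.89, 2.57, 2.57, 3.01, 3.01, 3.01].

## Interface

Orientations are given as [roll, pitch, yaw] about the fixed x, y, z axes, in that order (R = Rz(yaw) Ry(pitch) Rx(roll)).
In Python, from cell import env gives the robot as it stands. The module is installed in compiled form; this text tells all that it offers.
- The arm moves only by the tool step_arm, never from a script. Its argument "increments" is a list of rows, each an object with "delta_pos": the shift along the tool's x, y, z in mm, a list of three; "dr": the turn, a rotation vector about the tool's x, y, z in degrees, a list of three; "gripper": the closure, from 0 (fully open) to 1 (shut). A call has 1 to 20 rows; each row shifts and turns the commanded pose from where the row before left it, along the tool's axes as they then stand; what a row does not reach is not made up. A row lasts 1/8 s, in which the tool goes at most 62.5 mm and 10.7 degrees, less where a joint would pass 70% of its speed; a pose out of reach is approached as far as the arm can. A call with a gripper value outside its range is refused whole. The fingers move at their own pace and stop on an object; "squeeze" is the grip in N (left out, the last holds). Time passes only in rows, so rows that do not move let the fingers close. It gives the time, the measured TCP pose, the force, the opening and the grip force at its end, in the units of the state.
- env.observe(): the state, without advancing time (a new reading comes with each control period).
- env.get_image(name): name is "scene" or "top" or "wrist"; returns a dict with "image" (400x640x3 uint8, blue, green, red), "fx", "fy", "cx", "cy" (pixels), "k1" (the pictures are not rectified: a ray, as slopes to the right and down, at radius r is drawn at 1 + k1 r^2 times it, then the intrinsics apply), "pose" (4x4, takes a point from camera to world coordinates); the wrist camera has in their place "hand_eye" (4x4, takes a point from camera to tool coordinates, whose origin is the TCP and whose axes are the flange's). Camera axes: x right, y down, z forward; pixel columns grow to the right and rows downward; lengths in m; the calibration is good to about 2 mm. A picture is of the moment at which its call begins: read the wrist's pose just before it. There is no depth.
- env.sign_off(): hands the job in; it is judged then, once.
Trained networks look in a picture, given as the dict that the camera call returned (one of the last four; its "shot" number tells which), for a name from the list of things; names that differ only in an ending like _2 or _b are one class to them, and where a whole thing is asked for, a point or a joint stands for the part that bears it (a point fixed in the world has none). Each returns a list of dicts, best first, with "conf" (0 to 1); they miss things now and then, are a little off and sometimes report something else, mostly with a low value. They report only what shows in the picture. A call takes as long as a camera call. They do not tell look-alikes from the thing itself.
- env.spot_in(thing, picture): "point" ([column, row] in pixels, amid what is visible of it).
- env.trace(thing, picture): "pixels" (400x640 bool, what is visible of it) and "point" ([column, row] in pixels, amid what is visible of it).
The state is a dict: "t": time; "joint_positions": joint angles; "qd": joint speeds; "joint_efforts": joint torques, N m; "eef_pos": TCP position; "ee_rot": TCP orientation; "ft_force": force on the tool from outside, world axes, zero at the start; "wrist_torque": the same for the moment, N m; "grip_width": opening from 0.0 (shut) to 1.0 (fully open); "gripper_force": force on a finger pad.
Only numpy, scipy, OpenCV 4.12 (cv2) and the standard library are available. Lean on these libraries where they do the work, as an engineer would, in place of code of your own. Each camera call takes 0.05 s, during which the arm holds its last target. There are 200 camera calls.

## Task

Close the drilling jig over the wooden rosette: pick the loose cover up from the bench by its bar handle, hang its two hooks over the jig's steel bar, and move it along the bar until the hole in its underside drops over the locating pin. Then press the cover down against the spring until it lies flat on the jig, and finish still holding it down by the handle, so that the turn buttons can be swung over it. Leave the rosette in its nest and do not disturb the gouge, brush, wax jar and offcut.

Things in the scene. Friction and masses are not known exactly. Their poses are not given: they have to be found in the camera images.
- jig_base: Drilling jig fixed to the bench: plywood base 210 x 250 x 18 (x, y, z); origin: centre of its underside, z up. Rails along x at y = +-68 and a cross block at x = -58 have their tops at z = 48; the cover lies on them when home, frames parallel, its origin 48 above this one. Posts and turn buttons at |y| 101 to 120, 76 high, leave the cover about 24 to spare on each side along y. All mm.
- bar_mid (a point): Middle of the jig's steel hook bar, on its axis: x = 80, y = 0, z = 62 mm in the jig's frame. The bar is 12 mm thick, 230 mm long, and runs along the jig's y axis. Axes as the jig's.
- pin_foot (a point): Foot of the steel locating pin, on its axis, on top of the cross block: x = -55, y = 0, z = 48 mm in the jig's frame. The pin is 10 mm thick and stands 13 mm above this point; its upper 4 mm taper to 6 mm thick. Axes as the jig's.
- nest (a point): Middle of the jig's nest, at the height where the rosette's underside lies at the start: x = 0, y = 0, z = 33 mm in the jig's frame.
- pad (a joint): Spring pad under the rosette: travel in m, growing as it is pressed down. 0 at the start (the rosette's top is then 5 mm above the rails), 0.005 when the cover is home. It pushes up with about 7 N at 0 and 11 N at 0.005; the cover's weight alone does not push it in.
- rosette: Round dark wooden blank, 80 mm across, 20 mm thick, about 80 g, lying loose on the spring pad between four wooden dowels. Origin: centre of its underside.
- cover: Loose cover, 0.28 to 0.46 kg, flat on the bench: plywood plate 144 x 160 x 18 (x, y, z); origin: centre of its underside, z up. Bar handle on top at the middle, near the centre of mass. At its +x edge two wooden hooks, 18 wide, centred at y = +-55, reach to x = 98 and z = 36. Blind hole in its underside near the -x edge. Small steel drill bushes on top at x = +-26, y = +-24. All mm.
- cover_handle (a point): Middle of the cover's wooden bar handle: 24 mm thick (along the cover's x), 100 mm long (along its y), from 18 to 62 mm above the underside. This point is at x = 0, y = 0, z = 42 mm in the cover's frame. Axes as the cover's.
- hook_gap (a point): Middle of the hooks' gap, where the bar's axis lies when the cover is home: x = 80, y = 0, z = 14 mm in the cover's frame. Gap 16 mm wide (x 72 to 88), open downward, 22 mm deep; the hooks' tips end level with the underside. Lowered level, the hooks pass the bar's top at 20 mm above home, and the underside meets the pin's top at 13 mm above home.
- hole_mouth (a point): Middle of the mouth of the blind hole in the cover's underside, not seen from above: x = -55, y = 0, z = 0 in the cover's frame. Slot 20 mm along x, 13 mm along y, 15 mm deep, 2 mm chamfer. Dropped over the pin, the cover rests on the rosette 5 mm above home.
- gouge: Bystander: a carving gouge lying on the bench, wooden handle and steel blade, 230 mm long. Origin about its middle, at the bench.
- brush: Bystander: a flat brush with a wooden handle, about 42 mm wide at the bristles, lying on the bench. Origin: its middle, at the bench.
- wax_jar: Bystander: a jar, 68 mm across, 55 mm tall, standing on the bench. Origin: centre of its underside.
- offcut: Bystander: a block of wood, 110 x 60 x 28 mm, lying on the bench. Origin: centre of its underside.
Mind the look-alikes: they are no part of the job. Leave any turquoise or yellow look-alike of the cover alone.

How it is judged:
By the outcome, as a careful person would: the job done as asked, in the order asked, and still so for the second after the job is handed in, while the arm keeps its last pose, push and grip.
It also fails if it takes over 40 s, if anything falls off the work surface, if the arm or the gripper's body presses on something with over 40 N, if the wrist force passes 120 N, or if a joint passes its speed limit or range.

## Working session

There is one attempt and no reset: what is moved stays moved. The work goes in short steps, Python scripts to look and compute and a tool call to move; the robot and the scene stay as the last step left them, time stands still between calls to the robot, and variables do not carry over. Pictures are saved under pics/ and viewed, at most 10 in all, crops included, and the job is handed in when it is done.

Besides the shell and the picture viewer there is one more tool, called in YAML: its name, and indented under it one key for each argument. step_arm: Moves the arm, as the interface text tells. Its arguments: {"type":"object","properties":{"increments":{"type":"array","items":{"type":"object","properties":{"delta_pos":{"type":"array","items":{"type":"number"}},"dr":{"type":"array","items":{"type":"number"}},"gripper":{"type":"number"}}}},"squeeze":{"type":"number"}},"required":["increments"]}

```bash
mkdir -p pics; cat > h.py <<'E'
import numpy as np, cv2
from cell import env
from scipy.spatial.transform import Rotation as R
def K(p): return np.array([[p['fx'],0,p['cx']],[0,p['fy'],p['cy']],[0,0,1.]]), np.array([p['k1'],0,0,0,0.])
def campose(p,s=None):
    if 'pose' in p: return np.array(p['pose'])
    s=s or env.observe(); T=np.eye(4); T[:3,:3]=R.from_euler('xyz',s['ee_rot']).as_matrix(); T[:3,3]=s['eef_pos']
    return T@np.array(p['hand_eye'])
def ray(p,uv,z,T=None):
    T=campose(p) if T is None else T
    k,d=K(p); uv=np.array(uv,float).reshape(-1,1,2)
    n=cv2.undistortPoints(uv,k,d).reshape(-1,2)
    D=np.c_[n,np.ones(len(n))]@T[:3,:3].T
    return T[:3,3]+D*((z-T[2,3])/D[:,2:3])
def proj(p,X,T=None):
    T=campose(p) if T is None else T
    Ti=np.linalg.inv(T);k,d=K(p)
    return cv2.projectPoints(np.array(X,float).reshape(-1,1,3),cv2.Rodrigues(Ti[:3,:3])[0],Ti[:3,3],k,d)[0].reshape(-1,2)
E
python3 - <<'E'
from h import *
s=env.observe();print(s)
for n in ['top','scene']:
    p=env.get_image(n);cv2.imwrite(f'pics/{n}0.png',p['image'])
    print(n,p['k1'],campose(p).round(3).tolist(),p['fx'])
    for t in ['cover','jig_base','rosette','cover_handle','pin_foot','bar_mid','offcut','wax_jar','gouge','brush']:
        try:
            for r in env.spot_in(t,p)[:3]: print(t,np.round(r['point'],1),round(r['conf'],2),ray(p,r['point'],0.04)[0].round(3))
        except Exception as e: print(t,e)
E
```

```text
{'t': 0.0, 'joint_positions': array([-1.38571593,  0.70707332, -0.02762707,  1.48501518,  0.02201494,
        0.9509011 , -0.07553445]), 'qd': array([-0.00048096, -0.00139777, -0.00042345, -0.00055945,  0.00015005,
        0.0011441 ,  0.00029463]), 'joint_efforts': array([-1.76865370e-05, -8.83203149e+01,  1.23447943e+00, -2.36170453e+01,
        1.68844307e-02,  6.35087767e-03,  1.06217233e-04]), 'eef_pos': array([0.12922319, 0.56001274, 0.23084061]), 'ee_rot': array([-3.14049942e+00,  4.14133185e-05,  2.91479457e+00]), 'ft_force': array([ 0.52519064,  0.03551819, -0.11600753]), 'wrist_torque': array([-0.03075426,  0.00375312,  0.05813154]), 'gripper_force': 0.0, 'grip_width': 1.001062291677399}
top 0.004655510141341934 [[0.011, -0.994, 0.104, 0.38], [-1.0, -0.012, -0.006, 0.067], [0.007, -0.104, -0.995, 1.148], [0.0, 0.0, 0.0, 1.0]] 361.82512849566945
cover [134.  241.8] 0.78 [0.343 0.622 0.04 ]
cover [420.2 268.3] 0.75 [ 0.273 -0.243  0.04 ]
cover [194.9 153.4] 0.7 [0.617 0.451 0.04 ]
jig_base [407.1 197.9] 0.85 [ 0.486 -0.207  0.04 ]
rosette [411.6 185.9] 0.94 [ 0.524 -0.221  0.
[... 742 characters left out ...]
4 0.04 ]
cover [403.8 274.1] 0.87 [0.646 0.466 0.04 ]
jig_base [241.5 185.1] 0.93 [ 0.56  -0.196  0.04 ]
rosette [238.4 176.2] 0.68 [ 0.529 -0.227  0.04 ]
rosette [243.6 182. ] 0.34 [ 0.544 -0.196  0.04 ]
cover_handle [371.9 169.5] 0.98 [0.285 0.223 0.04 ]
cover_handle [406.5 273.8] 0.96 [0.641 0.473 0.04 ]
cover_handle [341.  224.1] 0.89 [0.558 0.207 0.04 ]
pin_foot [240.7 186.3] 0.88 [ 0.566 -0.196  0.04 ]
bar_mid [245.9 184.8] 0.78 [ 0.552 -0.181  0.04 ]
offcut [192.3 158.8] 0.56 [ 0.532 -0.434  0.04 ]
wax_jar [421.5 228.4] 0.79 [0.456 0.47  0.04 ]
wax_jar [247.9 185.7] 0.45 [ 0.552 -0.173  0.04 ]
gouge [285.8 261.3] 0.69 [0.767 0.094 0.04 ]
brush [211.9 228.5] 0.92 [ 0.764 -0.196  0.04 ]
```

View pics/top0.png

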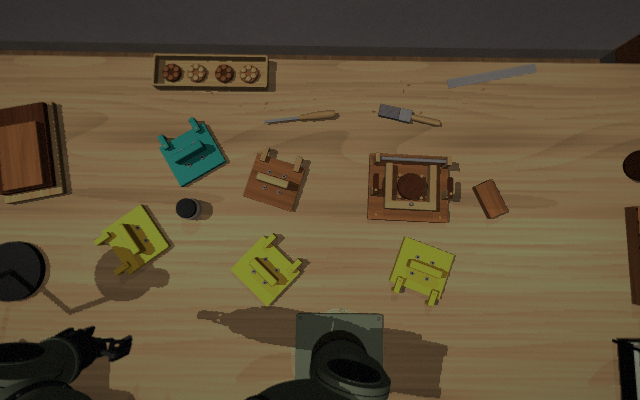

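View pics/scene0.png

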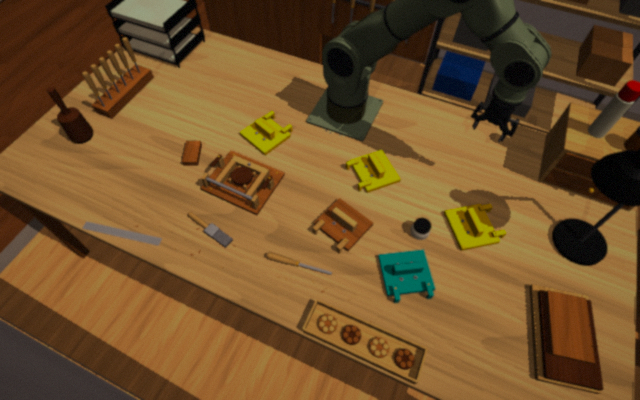

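The top view shows the real brown cover at about (275,181), with its hooks at (268,155) and (299,163) facing away from the robot. The jig is at about (410,187), with its bar at about (413,160). The turquoise and yellow covers are look-alikes. I'll move above the real cover for a wrist view.

step_arm:
  increments:
    - {"delta_pos": [-40, -22, -6]}
    - {"delta_pos": [-40, -22, -6]}
    - {"delta_pos": [-40, -22, -6]}
    - {"delta_pos": [-40, -22, -6]}
    - {"delta_pos": [-40, -22, -6]}
    - {"delta_pos": [-40, -22, -6]}
    - {"delta_pos": [-40, -22, -6]}
    - {"delta_pos": [-40, -22, -6]}
    - {"delta_pos": [-40, -22, -6]}
    - {"delta_pos": [-40, -22, -6]}
    - {"delta_pos": [-40, -22, -6]}
    - {"delta_pos": [-40, -22, -6]}

```text
invalid input
```

step_arm:
  increments:
    - {"dr": [0, 0, 9.7]}
    - {"dr": [0, 0, 9.7]}
    - {"dr": [0, 0, 9.7]}
    - {"dr": [0, 0, 9.7]}
    - {"dr": [0, 0, 9.7]}
    - {"dr": [0, 0, 9.7]}
    - {"dr": [0, 0, 9.7]}
    - {"dr": [0, 0, 9.7]}
    - {"dr": [0, 0, 9.7]}
    - {"dr": [0, 0, 9.7]}
    - {"dr": [0, 0, 0]}

```text
invalid input
```

```bash
python3 - <<'E'
from h import *
s=env.observe();p=env.get_image('wrist');cv2.imwrite('pics/w1.png',p['image'])
T=campose(p,s);print(s['t'],s['eef_pos'],s['ee_rot'],s['joint_positions'].round(2),np.array(p['hand_eye']).round(3).tolist(),p['fx'],p['k1'])
for t in ['cover','cover_handle']:
    for r in env.trace(t,p)[:3]:
        m=r['pixels'].astype(np.uint8);c=max(cv2.findContours(m,0,2)[0],key=cv2.contourArea)
        print(t,round(r['conf'],2),np.round(r['point'],1),m.sum(),ray(p,r['point'],.05,T).round(4),cv2.boxPoints(cv2.minAreaRect(c)).round().tolist())
E
```

```text
1.1 [0.12929092 0.56025119 0.23129532] [-3.14153623e+00  8.98181144e-06  2.91475376e+00] [-1.39  0.71 -0.03  1.48  0.02  0.95 -0.08] [[0.0, -0.951, -0.31, 0.08], [1.0, 0.0, 0.001, 0.0], [-0.0, -0.31, 0.951, -0.144], [0.0, 0.0, 0.0, 1.0]] 342.4811374378825 -0.024631171262592476
cover 0.96 [ 67.5 302.7] 9686 [[0.214  0.2507 0.05  ]] [[-13.0, 353.0], [44.0, 237.0], [163.0, 295.0], [106.0, 411.0]]
cover 0.89 [396.6 310.5] 9167 [[0.3059 0.6109 0.05  ]] [[324.0, 321.0], [403.0, 211.0], [489.0, 272.0], [410.0, 383.0]]
cover_handle 0.75 [ 67.1 300.6] 9583 [[0.2113 0.2515 0.05  ]] [[-12.0, 354.0], [44.0, 238.0], [163.0, 294.0], [107.0, 411.0]]
cover_handle 0.71 [397.4 310.2] 9242 [[0.3057 0.6118 0.05  ]] [[324.0, 321.0], [403.0, 211.0], [489.0, 273.0], [410.0, 383.0]]
```

View pics/w1.png

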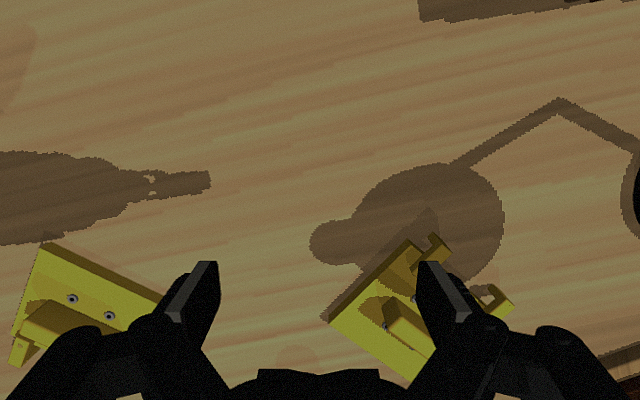

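The wrist view shows only yellow look-alikes, at (70,300) and (400,310), because both moves were refused. I'll resend the rows with every field filled in.

step_arm:
  increments:
    - {"delta_pos": [-39, -30, -7], "dr": [0, 0, 0], "gripper": 0}
    - {"delta_pos": [-39, -30, -7], "dr": [0, 0, 0], "gripper": 0}
    - {"delta_pos": [-39, -30, -7], "dr": [0, 0, 0], "gripper": 0}
    - {"delta_pos": [-39, -30, -7], "dr": [0, 0, 0], "gripper": 0}
    - {"delta_pos": [-39, -30, -7], "dr": [0, 0, 0], "gripper": 0}
    - {"delta_pos": [-39, -30, -7], "dr": [0, 0, 0], "gripper": 0}
    - {"delta_pos": [-39, -30, -7], "dr": [0, 0, 0], "gripper": 0}
    - {"delta_pos": [-39, -30, -7], "dr": [0, 0, 0], "gripper": 0}
    - {"delta_pos": [-39, -30, -7], "dr": [0, 0, 0], "gripper": 0}
    - {"delta_pos": [-39, -30, -7], "dr": [0, 0, 0], "gripper": 0}
    - {"delta_pos": [-39, -30, -7], "dr": [0, 0, 0], "gripper": 0}
    - {"delta_pos": [-39, -30, -7], "dr": [0, 0, 0], "gripper": 0}
  squeeze: 60

```text
t: 2.75
eef_pos: [0.5052, 0.1028, 0.3157]
ee_rot: [3.141, 0.0, 2.915]
ft_force: [-0.2, 0.9, 0.1]
grip_width: 1.001
gripper_force: 0.0
```

step_arm:
  increments:
    - {"delta_pos": [0, 0, 0], "dr": [0, 0, 9.7], "gripper": 0}
    - {"delta_pos": [0, 0, 0], "dr": [0, 0, 9.7], "gripper": 0}
    - {"delta_pos": [0, 0, 0], "dr": [0, 0, 9.7], "gripper": 0}
    - {"delta_pos": [0, 0, 0], "dr": [0, 0, 9.7], "gripper": 0}
    - {"delta_pos": [0, 0, 0], "dr": [0, 0, 9.7], "gripper": 0}
    - {"delta_pos": [0, 0, 0], "dr": [0, 0, 9.7], "gripper": 0}
    - {"delta_pos": [0, 0, 0], "dr": [0, 0, 9.7], "gripper": 0}
    - {"delta_pos": [0, 0, 0], "dr": [0, 0, 9.7], "gripper": 0}
    - {"delta_pos": [0, 0, 0], "dr": [0, 0, 9.7], "gripper": 0}
    - {"delta_pos": [0, 0, 0], "dr": [0, 0, 9.7], "gripper": 0}
    - {"delta_pos": [0, 0, 0], "dr": [0, 0, 0], "gripper": 0}

```text
t: 4.12
eef_pos: [0.5043, 0.1044, 0.3153]
ee_rot: [3.142, 0.0, 1.223]
ft_force: [1.2, -0.0, 0.3]
grip_width: 1.001
gripper_force: 0.0
```

```bash
python3 - <<'E'
from h import *
s=env.observe();p=env.get_image('wrist');cv2.imwrite('pics/w2.png',p['image'])
T=campose(p,s);print(s['t'],s['eef_pos'],s['ee_rot'],s['joint_positions'].round(2))
for t in ['cover','cover_handle']:
    for r in env.trace(t,p)[:3]:
        m=r['pixels'].astype(np.uint8);c=max(cv2.findContours(m,0,2)[0],key=cv2.contourArea)
        print(t,round(r['conf'],2),np.round(r['point'],1),m.sum(),ray(p,r['point'],.05,T).round(4),cv2.boxPoints(cv2.minAreaRect(c)).round().tolist())
E
```

```text
4.125 [0.50431258 0.10444248 0.31525345] [3.14151965e+00 3.80460063e-04 1.22296210e+00] [-0.5   0.56  0.43  1.56 -0.25  1.08 -0.36]
cover 0.83 [317.   61.3] 16024 [[0.5388 0.204  0.05  ]] [[247.0, 0.0], [399.0, 0.0], [399.0, 129.0], [247.0, 129.0]]
cover 0.79 [247.1 364.1] 2326 [[ 0.295  -0.1591  0.05  ]] [[215.0, 349.0], [303.0, 349.0], [303.0, 387.0], [215.0, 387.0]]
cover 0.66 [368.9 306.2] 9122 [[ 0.498  -0.1228  0.05  ]] [[308.0, 282.0], [447.0, 244.0], [481.0, 366.0], [342.0, 405.0]]
cover_handle 0.71 [315.9  59.2] 16204 [[0.5384 0.2065 0.05  ]] [[247.0, 0.0], [398.0, 0.0], [398.0, 130.0], [247.0, 130.0]]
cover_handle 0.56 [110.2 122.3] 15650 [[0.2859 0.2251 0.05  ]] [[18.0, 152.0], [62.0, 36.0], [207.0, 91.0], [163.0, 207.0]]
```

View pics/w2.png

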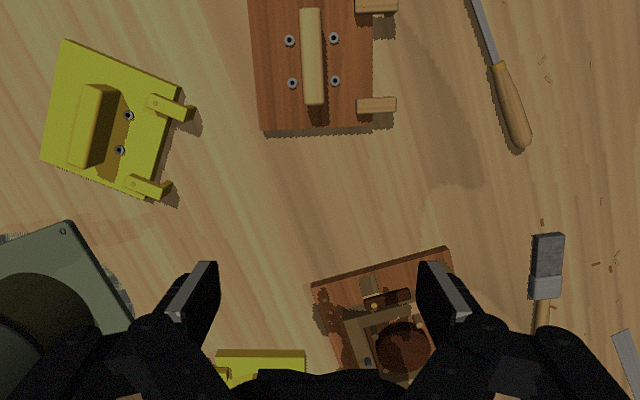

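The wrist view shows the brown cover at the top. Its bushes are at (290,41), (334,38), (292,84) and (335,81), and the handle top spans about (302–322, 9–105). The hooks point right and the jig is at the bottom, around (390,320). Next I'll fit the cover pose.

```bash
cat >> h.py <<'E'
def togo(s,xy,z,yaw):
    "world target TCP -> delta in present tool axes (mm), turn about tool z (deg)"
    Rt=R.from_euler('xyz',s['ee_rot']).as_matrix()
    d=Rt.T@(np.array([*xy,z])-s['eef_pos'])*1000
    Rg=R.from_euler('xyz',[np.pi,0,yaw]).as_matrix()
    return d.round(1), np.degrees(R.from_matrix(Rt.T@Rg).as_rotvec()).round(2)
def fitpose(p,T,pts,uv,x0):
    from scipy.optimize import least_squares
    pts=np.array(pts,float)/1000
    def X(q):
        c,s=np.cos(q[2]),np.sin(q[2]); return np.c_[q[0]+c*pts[:,0]-s*pts[:,1],q[1]+s*pts[:,0]+c*pts[:,1],pts[:,2]]
    r=least_squares(lambda q:(proj(p,X(q),T)-uv).ravel(),x0,x_scale=[.01,.01,.05],loss='soft_l1')
    return r.x,(proj(p,X(r.x),T)-uv).round(1)
E
python3 - <<'E'
from h import *
s=env.observe();p=env.get_image('wrist');T=campose(p,s)
g=cv2.cvtColor(p['image'],cv2.COLOR_BGR2GRAY)
pts=[[-26,24,20],[26,24,20],[-26,-24,20],[26,-24,20],[-12,-50,62],[12,-50,62],[-12,50,62],[12,50,62]]
uv=np.array([[290,41],[334,38],[292,84],[335,81],[302,105],[323,105],[301,9],[320,8]],float)
q,r=fitpose(p,T,pts,uv,[.54,.2,-.35]);print(q,r.tolist())
# tool y along cover x: yaw-90=cover yaw
yaw=q[2]+np.pi/2
print(yaw,togo(s,q[:2],.12,yaw))
t=env.get_image('top');cv2.imwrite('pics/t2.png',t['image'][130:230,340:480].repeat(5,0).repeat(5,1))
E
```

```text
[ 0.53396584  0.20758894 -0.31417149] [[-0.4, -0.6], [-0.3, 1.0], [-0.2, -1.0], [-0.6, 0.6], [0.7, 1.6], [1.1, 0.9], [-2.4, -1.0], [1.6, -0.8]]
1.2566248356655931 (array([107.3,  -7.1, 195.3]), array([ 0.  ,  0.  , -1.78]))
```

View pics/t2.png

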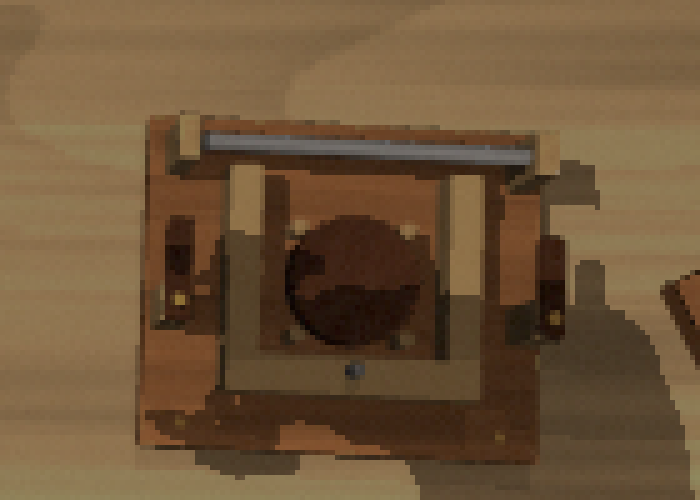

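The crop shows the jig: pin at about (353,369), bar from (205,140) to (533,157), rails and cross block visible, and all of it clear. The cover fit is good to about 1 px, so I'll grasp it.

step_arm:
  increments:
    - {"delta_pos": [27, -1.8, 30], "dr": [0, 0, -1.8], "gripper": 0}
    - {"delta_pos": [27, -1.8, 40], "dr": [0, 0, 0], "gripper": 0}
    - {"delta_pos": [27, -1.8, 40], "dr": [0, 0, 0], "gripper": 0}
    - {"delta_pos": [26, -1.8, 40], "dr": [0, 0, 0], "gripper": 0}
    - {"delta_pos": [0, 0, 35], "dr": [0, 0, 0], "gripper": 0}
    - {"delta_pos": [0, 0, 0], "dr": [0, 0, 0], "gripper": 0}

```text
t: 5.12
eef_pos: [0.5309, 0.2075, 0.1288]
ee_rot: [-3.139, 0.002, 1.254]
ft_force: [0.8, -1.3, -0.4]
grip_width: 1.001
gripper_force: 0.0
```

```bash
python3 - <<'E'
from h import *
s=env.observe();print(s['t'],s['eef_pos'],togo(s,[.5340,.2076],.025,1.2566))
p=env.get_image('wrist');cv2.imwrite('pics/w3.png',p['image'])
E
```

```text
5.125 [0.53087847 0.20748228 0.12878797] (array([  1.3,   3.2, 103.8]), array([-0.15,  0.13, -0.14]))
```

View pics/w3.png

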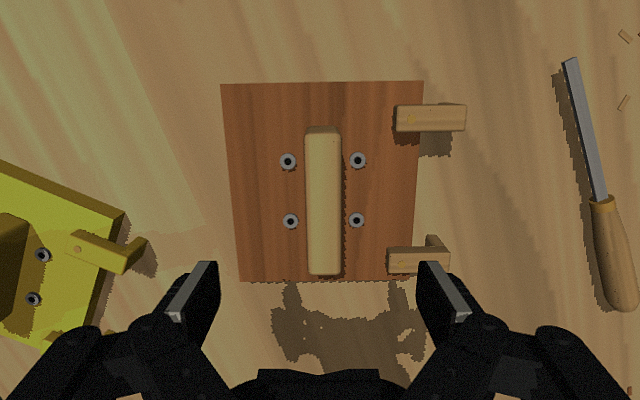

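The view shows the cover between the open fingers, with the handle centred near (323,200) and bushes at (288,161), (357,160), (291,221) and (356,220). The gouge is clear to the right. I'll refine the fit with this closer view, then descend.

```bash
python3 - <<'E'
from h import *
s=env.observe();p=env.get_image('wrist');T=campose(p,s)
pts=[[-26,24,20],[26,24,20],[-26,-24,20],[26,-24,20]]
q,r=fitpose(p,T,pts,np.array([[288,161],[357,160],[291,221],[356,220]],float),[.534,.2076,-.31]);print(q,r.tolist())
print(s['t'],togo(s,q[:2],.025,q[2]+np.pi/2))
E
```

```text
[ 0.53536696  0.2075362  -0.29833221] [[0.2, 0.6], [-0.0, 0.3], [-0.1, -0.5], [-0.0, -0.6]]
5.175 (array([  1.3,   3.5, 105.5]), array([-0.04,  0.05, -1.08]))
```

step_arm:
  increments:
    - {"delta_pos": [1.3, 3.5, 15], "dr": [0, 0, -0.8], "gripper": 0}
    - {"delta_pos": [0, 0, 35], "dr": [0, 0, 0], "gripper": 0}
    - {"delta_pos": [0, 0, 35], "dr": [0, 0, 0], "gripper": 0}
    - {"delta_pos": [0, 0, 20], "dr": [0, 0, 0], "gripper": 0}
    - {"delta_pos": [0, 0, 0], "dr": [0, 0, 0], "gripper": 0.3}
    - {"delta_pos": [0, 0, 0], "dr": [0, 0, 0], "gripper": 0.8}
    - {"delta_pos": [0, 0, 0], "dr": [0, 0, 0], "gripper": 1}
    - {"delta_pos": [0, 0, 0], "dr": [0, 0, 0], "gripper": 1}
    - {"delta_pos": [0, 0, 0], "dr": [0, 0, 0], "gripper": 1}
    - {"delta_pos": [0, 0, 0], "dr": [0, 0, 0], "gripper": 1}
  squeeze: 90

```text
t: 6.48
eef_pos: [0.5358, 0.2082, 0.0263]
ee_rot: [3.141, -0.001, 1.267]
ft_force: [-3.3, -0.7, 10.5]
grip_width: 0.266
gripper_force: 90.2
```

The grip is good (about 23 mm wide). The held cover would block the wrist camera later, so I'll let go, take a quick close look at the jig, and come back.

step_arm:
  increments:
    - {"delta_pos": [0, 0, 0], "dr": [0, 0, 0], "gripper": 0}
    - {"delta_pos": [0, 0, 0], "dr": [0, 0, 0], "gripper": 0}
    - {"delta_pos": [0, 0, 0], "dr": [0, 0, 0], "gripper": 0}
    - {"delta_pos": [0, 0, -20], "dr": [0, 0, 0], "gripper": 0}
    - {"delta_pos": [0, 0, -40], "dr": [0, 0, 0], "gripper": 0}
    - {"delta_pos": [0, 0, -50], "dr": [0, 0, 0], "gripper": 0}
    - {"delta_pos": [-45, 11, -20], "dr": [0, 0, 0], "gripper": 0}
    - {"delta_pos": [-45, 11, -20], "dr": [0, 0, 0], "gripper": 0}
    - {"delta_pos": [-45, 11, -20], "dr": [0, 0, 0], "gripper": 0}
    - {"delta_pos": [-45, 11, -20], "dr": [0, 0, 0], "gripper": 0}
    - {"delta_pos": [-45, 11, -20], "dr": [0, 0, 0], "gripper": 0}
    - {"delta_pos": [-45, 11, -20], "dr": [0, 0, 0], "gripper": 0}
    - {"delta_pos": [-45, 11, -20], "dr": [0, 0, 0], "gripper": 0}
    - {"delta_pos": [-45, 11, -20], "dr": [0, 0, 0], "gripper": 0}
    - {"delta_pos": [-45, 11, 0], "dr": [0, 0, 0], "gripper": 0}
    - {"delta_pos": [-43, 10, 0], "dr": [0, 0, 0], "gripper": 0}
    - {"delta_pos": [0, 0, 0], "dr": [0, 0, -7.2], "gripper": 0}
    - {"delta_pos": [0, 0, 0], "dr": [0, 0, -7.2], "gripper": 0}
    - {"delta_pos": [0, 0, 0], "dr": [0, 0, 0], "gripper": 0}

```text
t: 8.85
eef_pos: [0.5054, -0.2522, 0.2954]
ee_rot: [-3.142, -0.0, 1.518]
ft_force: [0.1, -0.2, 0.3]
grip_width: 0.998
gripper_force: 0.0
```

```bash
python3 - <<'E'
from h import *
import pickle
s=env.observe();p=env.get_image('wrist');pickle.dump((s,dict(p)),open('jig.pkl','wb'))
print(s['t'],s['eef_pos'],s['ee_rot'],s['joint_positions'].round(2))
cv2.imwrite('pics/w4.png',cv2.resize(p['image'][0:300,140:540],None,fx=2,fy=2,interpolation=cv2.INTER_CUBIC))
E
```

```text
8.85 [ 0.50541169 -0.25216841  0.2953543 ] [-3.14158561e+00 -1.06820545e-04  1.51769381e+00] [ 0.28  0.64  0.25  1.42 -0.16  1.11  0.5 ]
```

View pics/w4.png

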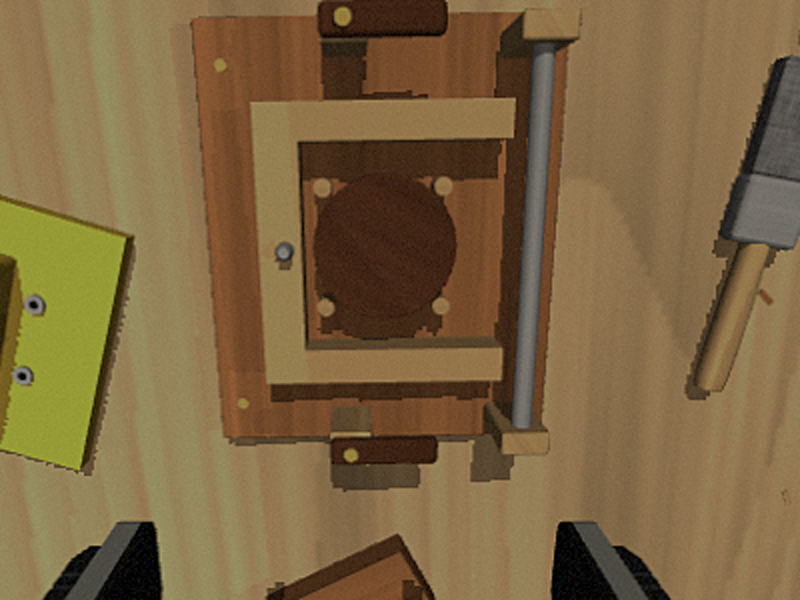

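The jig crop shows the pin top at (285,249), the bar axis from (541,80) to (523,400), and the rosette centre at (385,245). The base corners are at (193,20), (224,437) and (565,14). Now I'll fit the jig pose.

```bash
python3 - <<'E'
from h import *
import pickle
from scipy.optimize import least_squares
s,p=pickle.load(open('jig.pkl','rb'));T=campose(p,s)
pts=np.array([[-55,0,61],[0,0,53],[-105,125,18],[-105,-125,18],[105,125,18]])/1000.
uv=np.array([[285,249],[385,245],[193,20],[224,437],[565,14]])/2.+[140,0]
bar=np.array([[80,y,62] for y in (-90,-30,30,90)])/1000.
def W(q,P):
    c,s_=np.cos(q[2]),np.sin(q[2]); return np.c_[q[0]+c*P[:,0]-s_*P[:,1],q[1]+s_*P[:,0]+c*P[:,1],P[:,2]]
def res(q):
    a=(proj(p,W(q,pts),T)-uv); b=proj(p,W(q,bar),T); r=b[:,1]*2; col=(541.5-19/320*(r-80))/2+140
    return np.r_[a.ravel(),b[:,0]-col]
o=least_squares(res,[.5,-.215,-.05],x_scale=[.01,.01,.05],loss='soft_l1');q=o.x
print(q,res(q).round(1).tolist())
for n,P in dict(pin=[-55,0,61],bar=[80,0,62]).items(): print(n,W(q,np.array([P])/1000.))
np.save('jig.npy',q)
# direct: pin ray & bar
print('pin by ray',ray(p,uv[0],.061,T),'bar line',ray(p,[[541/2+140,40],[523/2+140,200]],.062,T))
c=[.5354,.2075,-.303]; print(togo(s,c[:2],.025,1.267))
E
```

```text
[ 0.52282581 -0.21468796 -0.03768512] [-0.6, 1.7, -0.4, 2.1, -1.0, -1.8, -0.2, 0.4, 3.1, -1.7, 0.0, 0.2, 0.3, 0.3]
pin [[ 0.46786486 -0.21261577  0.061     ]]
bar [[ 0.60276901 -0.21770206  0.062     ]]
pin by ray [[ 0.46868088 -0.21086507  0.061     ]] bar line [[ 0.60540698 -0.13309548  0.062     ]
 [ 0.59975834 -0.3042406   0.062     ]]
(array([460.6,   5.5, 270.4]), array([-0.000e+00, -1.000e-02,  1.436e+01]))
```

The fit gives the jig at (0.523, -0.213) with yaw about -0.036. Returning to the cover.

step_arm:
  increments:
    - {"delta_pos": [46, 0.5, 0], "dr": [0, 0, 0], "gripper": 0}
    - {"delta_pos": [46, 0.5, 0], "dr": [0, 0, 0], "gripper": 0}
    - {"delta_pos": [46, 0.5, 20], "dr": [0, 0, 0], "gripper": 0}
    - {"delta_pos": [46, 0.5, 20], "dr": [0, 0, 0], "gripper": 0}
    - {"delta_pos": [46, 0.5, 20], "dr": [0, 0, 0], "gripper": 0}
    - {"delta_pos": [46, 0.5, 20], "dr": [0, 0, 0], "gripper": 0}
    - {"delta_pos": [46, 0.5, 20], "dr": [0, 0, 0], "gripper": 0}
    - {"delta_pos": [46, 0.5, 20], "dr": [0, 0, 0], "gripper": 0}
    - {"delta_pos": [46, 0.5, 20], "dr": [0, 0, 0], "gripper": 0}
    - {"delta_pos": [46, 0.5, 20], "dr": [0, 0, 0], "gripper": 0}
    - {"delta_pos": [0, 0, 0], "dr": [0, 0, 7.2], "gripper": 0}
    - {"delta_pos": [0, 0, 0], "dr": [0, 0, 7.2], "gripper": 0}
    - {"delta_pos": [0, 0, 0], "dr": [0, 0, 0], "gripper": 0}

```text
t: 10.52
eef_pos: [0.5345, 0.2073, 0.1352]
ee_rot: [3.141, 0.001, 1.266]
ft_force: [0.3, 0.2, -0.4]
grip_width: 1.001
gripper_force: 0.0
```

```bash
python3 - <<'E'
from h import *
s=env.observe();print(s['t'],s['eef_pos'],togo(s,[.5356,.2075],.026,1.267))
E
```

```text
10.525 [0.53446812 0.2072733  0.13523934] (array([  0.6,   1. , 109.2]), array([ 0.02,  0.03, -0.06]))
```

step_arm:
  increments:
    - {"delta_pos": [0.6, 1, 20], "dr": [0, 0, 0], "gripper": 0}
    - {"delta_pos": [0, 0, 35], "dr": [0, 0, 0], "gripper": 0}
    - {"delta_pos": [0, 0, 35], "dr": [0, 0, 0], "gripper": 0}
    - {"delta_pos": [0, 0, 19], "dr": [0, 0, 0], "gripper": 0}
    - {"delta_pos": [0, 0, 0], "dr": [0, 0, 0], "gripper": 0.5}
    - {"delta_pos": [0, 0, 0], "dr": [0, 0, 0], "gripper": 1}
    - {"delta_pos": [0, 0, 0], "dr": [0, 0, 0], "gripper": 1}
    - {"delta_pos": [0, 0, 0], "dr": [0, 0, 0], "gripper": 1}
    - {"delta_pos": [0, 0, 0], "dr": [0, 0, 0], "gripper": 1}
    - {"delta_pos": [0, 0, 0], "dr": [0, 0, 0], "gripper": 1}
    - {"delta_pos": [0, 0, -10], "dr": [0, 0, 0], "gripper": 1}
    - {"delta_pos": [0, 0, -25], "dr": [0, 0, 0], "gripper": 1}
    - {"delta_pos": [0, 0, -40], "dr": [0, 0, 0], "gripper": 1}
    - {"delta_pos": [0, 0, -40], "dr": [0, 0, 0], "gripper": 1}
    - {"delta_pos": [0, 0, -40], "dr": [0, 0, 0], "gripper": 1}
    - {"delta_pos": [0, 0, -15], "dr": [0, 0, 0], "gripper": 1}
    - {"delta_pos": [0, 0, 0], "dr": [0, 0, 0], "gripper": 1}
  squeeze: 100

```text
t: 12.65
eef_pos: [0.5357, 0.2074, 0.1964]
ee_rot: [3.141, -0.0, 1.267]
ft_force: [0.4, -0.3, -4.6]
grip_width: 0.267
gripper_force: 98.7
```

```bash
python3 - <<'E'
from h import *
import pickle
s=env.observe();p=env.get_image('wrist');pickle.dump((s,dict(p)),open('held.pkl','wb'))
print(s['t'],s['eef_pos'],s['ee_rot'],s['grip_width'],s['ft_force'],s['wrist_torque'],s['joint_positions'].round(2))
print(togo(s,[.5228,-.213],.20,1.535))
cv2.imwrite('pics/w5.png',p['image'])
E
```

```text
12.65 [0.53567019 0.20740973 0.19641396] [ 3.14129694e+00 -3.92103132e-04  1.26724387e+00] 0.2668666934062937 [ 0.36612526 -0.29993377 -4.61360862] [0.01283072 0.05925881 0.0107539 ] [-0.61  0.78  0.37  1.54 -0.34  0.88 -0.42]
(array([-405. ,  113.4,   -3.7]), array([  0.02,  -0.02, -15.34]))
```

View pics/w5.png

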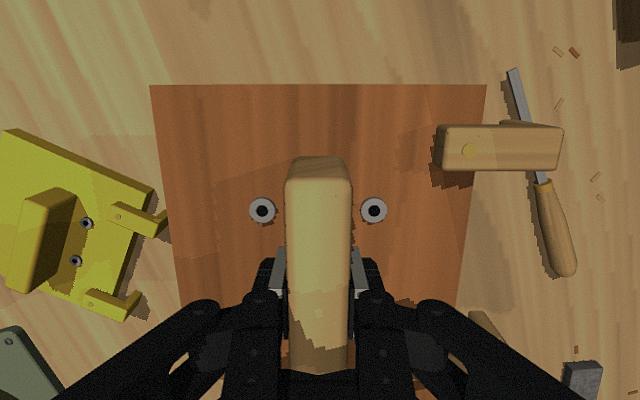

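The cover hangs level in the grip. The bushes are at (262,210) and (374,210), and the plate's +y corners at (150,85) and (487,85). I'll fit its pose in the hand.

```bash
python3 - <<'E'
from h import *
import pickle
s,p=pickle.load(open('held.pkl','rb'));T=campose(p,s)
for z0 in (168,170,172):
    pts=np.array([[-26,24,20],[26,24,20],[-72,80,18],[72,80,18]])+[0,0,z0]
    q,r=fitpose(p,T,pts,np.array([[262,210],[374,210],[150,85],[487,85]],float),[.5357,.2074,-.303])
    Rt=R.from_euler('xyz',s['ee_rot']).as_matrix()
    d=np.r_[q[:2],0]-s['eef_pos'];print(z0,q,r.tolist(),'in tool mm',(Rt.T@d*1000)[:2].round(1),'yaw err deg',np.degrees(q[2]-s['ee_rot'][2]+np.pi/2).round(2))
E
```

```text
168 [ 0.53533724  0.20753764 -0.30329765] [[1.2, -1.0], [-0.9, -1.0], [1.4, 0.4], [-2.1, 0.5]] in tool mm [-0.1 -0.4] yaw err deg 0.01
170 [ 0.53542295  0.20772683 -0.30362186] [[0.6, 0.1], [-0.2, 0.1], [-0.7, -0.1], [0.3, 0.1]] in tool mm [ 0.2 -0.4] yaw err deg -0.0
172 [ 0.5354048   0.20794869 -0.30321236] [[-0.3, 1.2], [0.3, 1.2], [-3.3, -0.6], [2.3, -0.5]] in tool mm [ 0.4 -0.5] yaw err deg 0.02
```

The cover is centred on the TCP to 0.4 mm, and its underside is 26.4 mm below it. I'll carry it to above the jig, offset about 10 mm along the bar.

step_arm:
  increments:
    - {"delta_pos": [-20, 5.5, 0], "dr": [0, 0, 0], "gripper": 1}
    - {"delta_pos": [-35, 10, 0], "dr": [0, 0, 0], "gripper": 1}
    - {"delta_pos": [-40, 11.5, 0], "dr": [0, 0, 0], "gripper": 1}
    - {"delta_pos": [-40, 11.5, 0], "dr": [0, 0, 0], "gripper": 1}
    - {"delta_pos": [-40, 11.5, 0], "dr": [0, 0, 0], "gripper": 1}
    - {"delta_pos": [-40, 11.5, 0], "dr": [0, 0, 0], "gripper": 1}
    - {"delta_pos": [-40, 11.5, 0], "dr": [0, 0, 0], "gripper": 1}
    - {"delta_pos": [-40, 11.5, 0], "dr": [0, 0, 0], "gripper": 1}
    - {"delta_pos": [-40, 11.5, 0], "dr": [0, 0, 0], "gripper": 1}
    - {"delta_pos": [-35, 10, 0], "dr": [0, 0, 0], "gripper": 1}
    - {"delta_pos": [-25, 7, 0], "dr": [0, 0, 0], "gripper": 1}
    - {"delta_pos": [0, 0, 0], "dr": [0, 0, -7.7], "gripper": 1}
    - {"delta_pos": [0, 0, 0], "dr": [0, 0, -7.6], "gripper": 1}
    - {"delta_pos": [0, 0, 0], "dr": [0, 0, 0], "gripper": 1}
    - {"delta_pos": [0, 0, 0], "dr": [0, 0, 0], "gripper": 1}

```text
t: 14.58
eef_pos: [0.525, -0.2036, 0.1958]
ee_rot: [-3.141, -0.0, 1.531]
ft_force: [0.0, -0.0, -3.8]
grip_width: 0.264
gripper_force: 98.6
```

```bash
python3 - <<'E'
from h import *
s=env.observe();print(s['t'],s['eef_pos'],s['ee_rot'],s['ft_force'],togo(s,[.5232,-.203],.105,1.535))
E
```

```text
14.575 [ 0.52501607 -0.20361404  0.19579463] [-3.14067037e+00 -9.47181916e-05  1.53080756e+00] [ 0.04345812 -0.01907031 -3.80514881] (array([ 0.5, -1.8, 90.8]), array([-0.05, -0.01, -0.24]))
```

step_arm:
  increments:
    - {"delta_pos": [0.5, -1.4, 20], "dr": [0, 0, -0.2], "gripper": 1}
    - {"delta_pos": [0, 0, 30], "dr": [0, 0, 0], "gripper": 1}
    - {"delta_pos": [0, 0, 25], "dr": [0, 0, 0], "gripper": 1}
    - {"delta_pos": [0, 0, 15], "dr": [0, 0, 0], "gripper": 1}
    - {"delta_pos": [0, 0, 0], "dr": [0, 0, 0], "gripper": 1}
    - {"delta_pos": [0, 0, 0], "dr": [0, 0, 0], "gripper": 1}

```text
t: 15.32
eef_pos: [0.5244, -0.203, 0.1071]
ee_rot: [3.141, 0.001, 1.537]
ft_force: [0.4, 0.4, -3.9]
grip_width: 0.268
gripper_force: 98.4
```

```bash
python3 - <<'E'
from h import *
s=env.observe();print(s['t'],s['eef_pos'],s['ee_rot'],s['ft_force'],togo(s,[.5236,-.203],.0895,1.535))
p=env.get_image('wrist')
cv2.imwrite('pics/w6.png',cv2.resize(p['image'][0:260,240:600],None,fx=2,fy=2,interpolation=cv2.INTER_CUBIC))
E
```

```text
15.325 [ 0.52440737 -0.20303166  0.10713064] [3.14060481e+00 5.14889208e-04 1.53722492e+00] [ 0.35138891  0.35569004 -3.8512882 ] (array([ 0. , -0.8, 17.6]), array([0.06, 0.03, 0.13]))
```

View pics/w6.png

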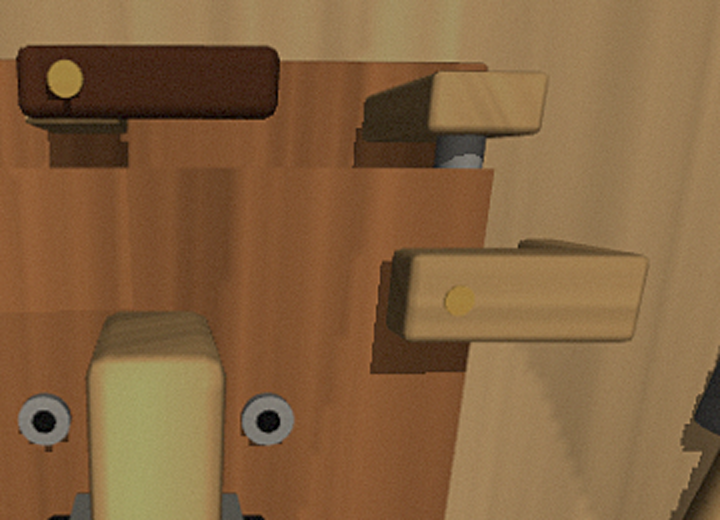

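The crop shows the cover above the jig. The bar emerges at about (461,150), the plate corner is at (493,168), and the hook is beyond the edge. I'll check the relative x from this picture.

```bash
python3 - <<'E'
from h import *
s=env.observe();p=env.get_image('wrist');T=campose(p,s);j=np.array([.5228,-.213,-.036])
Rt=R.from_euler('xyz',s['ee_rot']).as_matrix()
b=ray(p,[240+461/2,75],.062,T)[0]; c=ray(p,[240+493/2,84],s['eef_pos'][2]-.0264+.018,T)[0]
for n,v in (('bar',b),('corner',c)): print(n,v.round(4),(Rt.T@(v-s['eef_pos'])*1000).round(1))
E
```

```text
bar [ 0.6069 -0.1203  0.062 ] [85.4 79.6 45.3]
corner [ 0.5985 -0.1247  0.0988] [80.8 71.4  8.4]
```

The bar lies 8.2 mm beyond the plate edge (8.0 wanted), and the yaw matches. Lowering the hooks over the bar.

step_arm:
  increments:
    - {"delta_pos": [0, 0, 8], "dr": [0, 0, 0], "gripper": 1}
    - {"delta_pos": [0, 0, 5], "dr": [0, 0, 0], "gripper": 1}
    - {"delta_pos": [0, 0, 3], "dr": [0, 0, 0], "gripper": 1}
    - {"delta_pos": [0, 0, 1.5], "dr": [0, 0, 0], "gripper": 1}
    - {"delta_pos": [0, 0, 0], "dr": [0, 0, 0], "gripper": 1}
    - {"delta_pos": [0, 0, 0], "dr": [0, 0, 0], "gripper": 1}

```text
t: 16.18
eef_pos: [0.5241, -0.2029, 0.0889]
ee_rot: [3.142, 0.0, 1.538]
ft_force: [-0.2, 0.3, -4.0]
grip_width: 0.268
gripper_force: 98.6
```

No contact, so the hooks straddle the bar. Sliding along the bar toward the pin, then lowering gently.

step_arm:
  increments:
    - {"delta_pos": [-4, 0, 0], "dr": [0, 0, 0], "gripper": 1}
    - {"delta_pos": [-4, 0, 0], "dr": [0, 0, 0], "gripper": 1}
    - {"delta_pos": [-2.5, 0, 0], "dr": [0, 0, 0], "gripper": 1}
    - {"delta_pos": [0, 0, 0], "dr": [0, 0, 0], "gripper": 1}
    - {"delta_pos": [0, 0, 1.5], "dr": [0, 0, 0], "gripper": 1}
    - {"delta_pos": [0, 0, 1.5], "dr": [0, 0, 0], "gripper": 1}
    - {"delta_pos": [0, 0, 0], "dr": [0, 0, 0], "gripper": 1}
    - {"delta_pos": [0, 0, 0], "dr": [0, 0, 0], "gripper": 1}

```text
t: 17.18
eef_pos: [0.5237, -0.2133, 0.0858]
ee_rot: [-3.142, 0.0, 1.538]
ft_force: [-0.6, 1.2, -4.7]
grip_width: 0.268
gripper_force: 98.6
```

Below the pin-top height with no upward force, so the hole is over the pin. Continuing down.

step_arm:
  increments:
    - {"delta_pos": [0, 0, 1.5], "dr": [0, 0, 0], "gripper": 1}
    - {"delta_pos": [0, 0, 1.5], "dr": [0, 0, 0], "gripper": 1}
    - {"delta_pos": [0, 0, 1.5], "dr": [0, 0, 0], "gripper": 1}
    - {"delta_pos": [0, 0, 1], "dr": [0, 0, 0], "gripper": 1}
    - {"delta_pos": [0, 0, 0], "dr": [0, 0, 0], "gripper": 1}
    - {"delta_pos": [0, 0, 0], "dr": [0, 0, 0], "gripper": 1}

```text
t: 17.92
eef_pos: [0.5237, -0.2134, 0.0804]
ee_rot: [3.142, 0.0, 1.538]
ft_force: [-1.1, -0.6, -0.6]
grip_width: 0.269
gripper_force: 99.2
```

Contact is at about +5.5 mm, as expected for the rosette. Pressing against the spring.

step_arm:
  increments:
    - {"delta_pos": [0, 0, 1], "dr": [0, 0, 0], "gripper": 1}
    - {"delta_pos": [0, 0, 1], "dr": [0, 0, 0], "gripper": 1}
    - {"delta_pos": [0, 0, 1], "dr": [0, 0, 0], "gripper": 1}
    - {"delta_pos": [0, 0, 0], "dr": [0, 0, 0], "gripper": 1}
    - {"delta_pos": [0, 0, 0], "dr": [0, 0, 0], "gripper": 1}

```text
t: 18.55
eef_pos: [0.5237, -0.2134, 0.0774]
ee_rot: [3.142, 0.0, 1.538]
ft_force: [-1.6, -1.8, 3.5]
grip_width: 0.273
gripper_force: 99.9
```

step_arm:
  increments:
    - {"delta_pos": [0, 0, 1], "dr": [0, 0, 0], "gripper": 1}
    - {"delta_pos": [0, 0, 1], "dr": [0, 0, 0], "gripper": 1}
    - {"delta_pos": [0, 0, 0], "dr": [0, 0, 0], "gripper": 1}
    - {"delta_pos": [0, 0, 0], "dr": [0, 0, 0], "gripper": 1}

```text
t: 19.05
eef_pos: [0.5237, -0.2135, 0.0755]
ee_rot: [3.141, 0.0, 1.538]
ft_force: [-2.6, -2.1, 6.3]
grip_width: 0.265
gripper_force: 100.1
```

step_arm:
  increments:
    - {"delta_pos": [0, 0, 0.7], "dr": [0, 0, 0], "gripper": 1}
    - {"delta_pos": [0, 0, 0], "dr": [0, 0, 0], "gripper": 1}
    - {"delta_pos": [0, 0, 0], "dr": [0, 0, 0], "gripper": 1}

```text
t: 19.42
eef_pos: [0.5237, -0.2135, 0.0754]
ee_rot: [3.141, 0.0, 1.537]
ft_force: [-6.3, -0.7, 20.7]
grip_width: 0.269
gripper_force: 102.2
```

step_arm:
  increments:
    - {"delta_pos": [0, 0, 0.7], "dr": [0, 0, 0], "gripper": 1}
    - {"delta_pos": [0, 0, 0], "dr": [0, 0, 0], "gripper": 1}
    - {"delta_pos": [0, 0, 0], "dr": [0, 0, 0], "gripper": 1}

```text
t: 19.8
eef_pos: [0.5237, -0.2135, 0.0753]
ee_rot: [3.141, 0.0, 1.538]
ft_force: [-9.0, 0.3, 34.1]
grip_width: 0.267
gripper_force: 104.4
```

Hard stop reached at z = 0.0754. I'll ease the push slightly and check flatness.

step_arm:
  increments:
    - {"delta_pos": [0, 0, -0.5], "dr": [0, 0, 0], "gripper": 1}
    - {"delta_pos": [0, 0, 0], "dr": [0, 0, 0], "gripper": 1}
    - {"delta_pos": [0, 0, 0], "dr": [0, 0, 0], "gripper": 1}

```text
t: 20.18
eef_pos: [0.5237, -0.2135, 0.0754]
ee_rot: [3.141, 0.0, 1.538]
ft_force: [-7.5, 0.2, 25.2]
grip_width: 0.265
gripper_force: 102.7
```

```bash
python3 - <<'E'
from h import *
s=env.observe();print(s['t'],s['eef_pos'],s['ee_rot'],s['ft_force'],s['wrist_torque'])
p=env.get_image('wrist');q=env.get_image('scene')
a=cv2.resize(p['image'][0:240,200:600],None,fx=1.5,fy=1.5,interpolation=cv2.INTER_CUBIC)
b=cv2.resize(q['image'][130:230,170:310],(300*1,214),interpolation=cv2.INTER_CUBIC)
c=np.zeros((360+214,600,3),np.uint8);c[:360]=a;c[360:,:300]=b;cv2.imwrite('pics/f.png',c)
E
```

```text
20.175 [ 0.52371964 -0.21348785  0.07535991] [3.14105754e+00 2.96694779e-04 1.53754154e+00] [-7.46283     0.24357927 25.24063397] [0.08431059 1.40254511 0.14311651]
```

View pics/f.png

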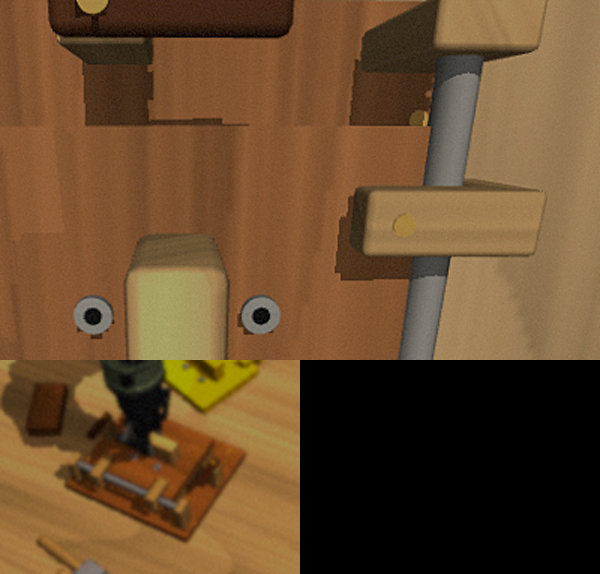

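The final picture shows the cover seated, with the bar through the hook near (435,220), the turn-button post clear, and the brush and offcut untouched. The pad travelled 4.9 mm between first contact (z = 0.0803) and the hard stop (0.0754), matching the 5 mm expected. The tool is level and pushing with about 25 N. Handing in.

```bash
python3 -c "
from cell import env
print(env.sign_off())"
```

```text
the job is handed in; nothing more can be done
None
```

The cover is hooked on the bar, seated over the pin and held down flat by the handle with about 25 N; I handed the job in at about 20 s, and no verdict was shown.

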